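Reset the press interlock and hold it running with two-key chords

TASK

Get the etching press running from its two control boxes, pressing with the fingertips only. First press both amber keys of the reset box all the way down together, hold them for two seconds and let both come up; then press both green keys of the run box all the way down together and keep holding: finish with the green keys still held down. Never press one key of a pair without the other; do not lift, tip or shove the boxes, and leave everything else on the bench alone.

Things in the scene. Friction and masses are not known exactly. Their poses are not given: they have to be found in the camera images.
- reset_box: interlock reset control box with two amber (orange) keys: loose grey box with a bright, pale aluminium top and rubber feet, 66 mm (its x) x 150 mm (its y) x 45 mm high, 0.6 to 1.2 kg; origin at the centre of its underside, z up. The keys stand on its top 68 mm apart, at y = +34 and -34 mm; between them runs a black rib 10 mm wide that ends 52 mm above the bench, 15 mm below the raised key tops; a short cable socket sticks 11 mm out of its +x side
- run_box: hold-to-run control box with two green keys: loose grey box with a bright, pale aluminium top and rubber feet, 66 mm (its x) x 150 mm (its y) x 45 mm high, 0.6 to 1.2 kg; origin at the centre of its underside, z up. The keys stand on its top 68 mm apart, at y = +34 and -34 mm; between them runs a black rib 10 mm wide that ends 52 mm above the bench, 15 mm below the raised key tops; a short cable socket sticks 11 mm out of its +x side
- amber_0_top (a point): centre of the top face of the amber (orange) key at the +y end of reset_box: round flat-topped key, 26 mm in diameter, 67 mm above the bench when up; it moves with the key
- amber_0 (a joint): how far that amber (orange) key (+y end of reset_box) is pressed, in m: 0 up, 0.006 fully down against its stop, where it stands 4 mm proud of its 42 mm wide black collar; springs back; starts to move at about 1.5 N and is fully down at about 5 N (each key)
- amber_1_top (a point): centre of the top face of the amber (orange) key at the -y end of reset_box: round flat-topped key, 26 mm in diameter, 67 mm above the bench when up; it moves with the key
- amber_1 (a joint): how far that amber (orange) key (-y end of reset_box) is pressed, in m: 0 up, 0.006 fully down against its stop, where it stands 4 mm proud of its 42 mm wide black collar; springs back; starts to move at about 1.5 N and is fully down at about 5 N (each key)
- green_0_top (a point): centre of the top face of the green key at the +y end of run_box: round flat-topped key, 26 mm in diameter, 67 mm above the bench when up; it moves with the key
- green_0 (a joint): how far that green key (+y end of run_box) is pressed, in m: 0 up, 0.006 fully down against its stop, where it stands 4 mm proud of its 42 mm wide black collar; springs back; starts to move at about 1.5 N and is fully down at about 5 N (each key)
- green_1_top (a point): centre of the top face of the green key at the -y end of run_box: round flat-topped key, 26 mm in diameter, 67 mm above the bench when up; it moves with the key
- green_1 (a joint): how far that green key (-y end of run_box) is pressed, in m: 0 up, 0.006 fully down against its stop, where it stands 4 mm proud of its 42 mm wide black collar; springs back; starts to move at about 1.5 N and is fully down at about 5 N (each key)
- black_tin: large black ink tin, 86 mm across, 62 mm tall; bystander, loose, not needed; origin at the centre of its underside
- red_tin: red ink tin, 70 mm across, 48 mm tall; bystander, loose, not needed; origin at the centre of its underside
- blue_tin: blue ink tin, 70 mm across, 45 mm tall; bystander, loose, not needed; origin at the centre of its underside
- brayer: ink roller with wooden handle, 121 x 168 x 37 mm; bystander, loose, not needed; origin at the centre of its underside
- blue_tape: roll of blue tape lying flat, 106 mm across, 38 mm tall; bystander, loose, not needed; origin at the centre of its underside
- wood_block: wooden block 60 x 90 x 45 mm; bystander, loose, not needed; origin at the centre of its underside
- stopper: small white stopper, 27 mm across, 30 mm tall; bystander, loose, not needed; origin at the centre of its underside

How it is judged:
By the outcome, as a careful person would: the job done as asked, in the order asked, and still so for the second after the job is handed in, while the arm keeps its last pose, push and grip.
It also fails if it takes over 38 s, if anything falls off the work surface, if the arm or the gripper's body presses on something with over 40 N, if the wrist force passes 120 N, or if a joint passes its speed limit or range.

ROBOT

A 6-joint arm with a two-finger parallel gripper is mounted at the origin on the work surface; the furniture and walls round the work are solid. World frame = base frame: x ahead of the robot, y to its left, z up, the work surface at z = 0. Lengths are in m, angles in rad, forces in N, time in s.
With the tool pointing down it reaches from about 0.325 to 0.85 m from the base axis. Payload 4.4 kg.
Tool frame: the origin (TCP) lies at the very end of the fingers, on their centre line; the grasp point (between the pads) lies 19 mm behind it; z points along the fingers, y is the line along which they close (so a half turn about z gives the same grasp; the last joint's range is limited). The gripper opens to 94 mm and grips with 3 to 60 N. Pads are 16 mm wide; open, the fingers measure 119 mm over their backs; the gripper's body (75 mm by 177 mm) begins 78 mm behind the grasp point.
Start: joints at [1.192, 0.207, 1.542, -0, 1.393, -0.15], TCP at [0.13, 0.56, 0.205] pointing down, gripper open.
Joint ranges: [-2.73, 2.73], [-0.86, 2.22], [0.23, 2.46], [-1.11, 4.25], [0.08, 2.63], [-2.82, 2.82]. Speed limits (rad/s): [2.79, 2.79, 3.14, 3.14, 3.14, 3.14].

INTERFACE

Orientations are given as a unit quaternion [x, y, z, w].
In Python, from bench import * gives the robot as it stands.
- The arm moves only by the tool drive_tool, never from a script. Its argument "rows" is a list of rows, each a list of 7 numbers: the shift along the world's x, y, z in m, then the turn, a rotation vector about the world's x, y, z in degrees, then the opening in per cent of the stroke, from 0 (shut) to 100 (fully open). A call has 1 to 5 rows; each row shifts and turns the commanded pose from where the row before left it; what a row does not reach is not made up. A row lasts 1/12 s, in which the tool goes at most 41.7 mm and 7.16 degrees, less where a joint would pass 70% of its speed; a pose out of reach is approached as far as the arm can. A call with a gripper value outside its range is refused whole. The fingers move at their own pace and stop on an object; "squeeze" is the grip in N (left out, the last holds). Time passes only in rows, so rows that do not move let the fingers close. It gives the time, the measured TCP pose, the force, the opening and the grip force at its end, in the units of the state.
- observe(): the state, without advancing time (a new reading comes with each control period).
- read_camera(name): name is "scene" or "top" or "wrist"; returns the picture (420x560x3 uint8, red, green, blue); there is no depth.
- calibration(name): a dict with "K" (3x3 intrinsics, pixels), "k1" (the pictures are not rectified: a ray, as slopes to the right and down, at radius r is drawn at 1 + k1 r^2 times it, then the intrinsics apply), "rvec" (rotation vector, rad) and "tvec" (3), from world to camera coordinates, as OpenCV has them; the wrist camera has in their place "hand_eye" (4x4, takes a point from camera to tool coordinates, whose origin is the TCP and whose axes are the flange's). Camera axes: x right, y down, z forward; pixel columns grow to the right and rows downward; lengths in m; the calibration is good to about 2 mm. A picture is of the moment at which its call begins: read the wrist's pose just before it. calibration takes no time and is no camera call.
- sign_off(): hands the job in; it is judged then, once.
The state is a dict: "t": time; "q": joint angles; "qd": joint speeds; "effort": joint torques, N m; "eef_pos": TCP position; "eef_rot": TCP orientation; "ft_force": force on the tool from outside, world axes, zero at the start; "torque": the same for the moment, N m; "grip_width": opening from 0.0 (shut) to 1.0 (fully open); "finger_force": force on a finger pad.
Only numpy, scipy, OpenCV 4.12 (cv2) and the standard library are available. Lean on these libraries where they do the work, as an engineer would, in place of code of your own. Each camera call takes 0.05 s, during which the arm holds its last target. There are 200 camera calls.

## Working session

There is one attempt and no reset: what is moved stays moved. The work goes in short steps, Python scripts to look and compute and a tool call to move; the robot and the scene stay as the last step left them, time stands still between calls to the robot, and variables do not carry over. Pictures are saved under pics/ and viewed, at most 10 in all, crops included, and the job is handed in when it is done.

Besides the shell and the picture viewer there is one more tool, called after "Emit:" as name([rows], argument=value, ...), one row to a line, values as JSON. drive_tool: Moves the arm, as the interface text tells. Its arguments: {"type":"object","properties":{"rows":{"type":"array","items":{"type":"array","items":{"type":"number"}}},"squeeze":{"type":"number"}},"required":["rows"]}

```bash
mkdir -p pics; python3 - <<'E'
from bench import *
import cv2
for n in("top","scene"):
    cv2.imwrite(f"pics/{n}0.png",read_camera(n)[:,:,::-1])
    print(calibration(n))
o=observe();print(o['t'],o['eef_pos'],o['eef_rot'],o['grip_width'],o['ft_force'])
E
```

```text
{'K': array([[511.22351705,   0.        , 275.2716576 ],
       [  0.        , 511.22351705, 208.76990238],
       [  0.        ,   0.        ,   1.        ]]), 'k1': -0.16593150823388886, 'rvec': array([ 2.10821877, -2.12878613,  0.21331533]), 'tvec': array([1.21703627e-03, 5.15587436e-01, 1.73991273e+00])}
{'K': array([[514.65149612,   0.        , 277.82334474],
       [  0.        , 514.65149612, 213.78183099],
       [  0.        ,   0.        ,   1.        ]]), 'k1': -0.0033046080442079378, 'rvec': array([ 2.09503934, -0.85033472,  0.41507023]), 'tvec': array([-0.39164367,  0.28962306,  1.15221608])}
0.1 [0.1295991  0.55946039 0.2044003 ] [ 1.13634208e-01  9.93522132e-01 -9.85083681e-04 -2.64201165e-04] 1.0011647393185237 [ 1.0434016   0.42949378 -0.0934235 ]
```

View pics/top0.png

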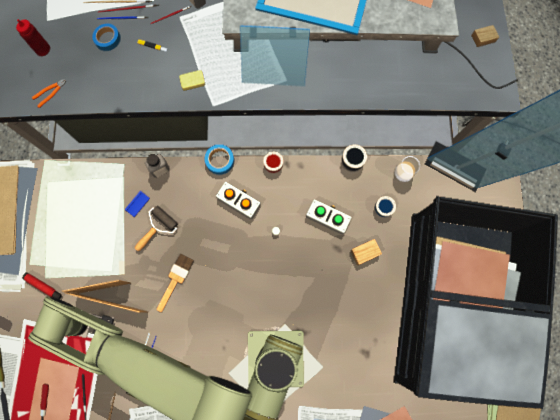

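View pics/scene0.png

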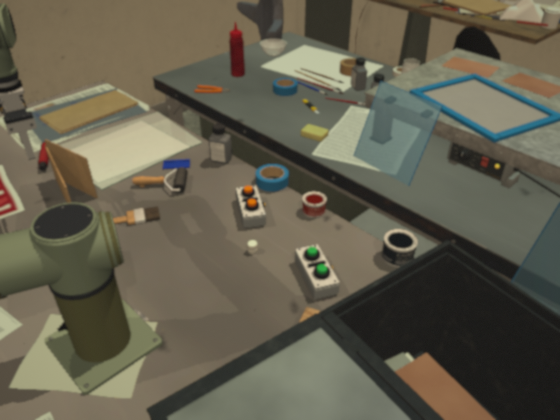

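The top view shows the amber keys near (230,193) and (246,203), and the green keys near (320,211) and (338,219). The scene view shows the amber pair near (250,197) and the green pair near (317,262). Nothing tall stands between the pairs. Next I'll localise the keys in both views.

```bash
cat > loc.py <<'E'
import cv2,numpy as np
from scipy.spatial.transform import Rotation as R
from bench import *
def blobs(img,lo,hi,n=2,roi=None):
    h=cv2.cvtColor(img,cv2.COLOR_RGB2HSV); m=cv2.inRange(h,lo,hi)
    if roi: 
        k=np.zeros_like(m);x0,y0,x1,y1=roi;k[y0:y1,x0:x1]=1;m*=k
    c,l,s,ce=cv2.connectedComponentsWithStats(m)
    i=np.argsort(-s[1:,4])[:n]+1
    return sorted([(tuple(ce[j].round(2)),int(s[j,4]),tuple(int(v) for v in s[j,:4])) for j in i])
def ray(cal,uv,T=None):
    K=cal['K'];d=np.array([(uv[0]-K[0,2])/K[0,0],(uv[1]-K[1,2])/K[1,1]]);x=d.copy()
    for _ in range(20): x=d/(1+cal['k1']*(x@x))
    v=np.r_[x,1]
    if T is None:
        r=R.from_rotvec(np.ravel(cal['rvec'])).as_matrix();return -r.T@np.ravel(cal['tvec']),r.T@v
    return T[:3,3],T[:3,:3]@v
def onz(o,d,z): return o+d*(z-o[2])/d[2]
AMB=((8,180,150),(22,255,255)); GRN=((50,130,80),(80,255,255))
E
python3 - <<'E'
from loc import *
for n,ra in(("top",(200,170,380,245)),("scene",(225,170,350,300))):
    im=cv2.imread(f"pics/{n}0.png")[:,:,::-1].copy();c=calibration(n)
    for nm,(a,b) in(("amb",AMB),("grn",GRN)):
        B=blobs(im,a,b,roi=ra);P=[onz(*ray(c,x[0]),.065) for x in B]
        print(n,nm,B,np.round(P,4).tolist(),np.linalg.norm(P[0]-P[1]))
print(calibration("wrist"))
E
```

```text
top amb [((np.float64(228.94), np.float64(192.85)), 47, (226, 189, 7, 8)), ((np.float64(245.33), np.float64(202.57)), 49, (242, 199, 8, 8))] [[0.5712, 0.158, 0.065], [0.5358, 0.1004, 0.065]] 0.06756132682790647
top grn [((np.float64(320.39), np.float64(210.39)), 54, (317, 207, 8, 8)), ((np.float64(337.94), np.float64(218.68)), 53, (334, 215, 9, 8))] [[0.5056, -0.1606, 0.065], [0.4756, -0.221, 0.065]] 0.06735664498043255
scene amb [((np.float64(247.61), np.float64(188.36)), 33, (244, 186, 8, 6)), ((np.float64(251.5), np.float64(201.5)), 44, (248, 199, 8, 6))] [[0.5735, 0.1565, 0.065], [0.538, 0.0996, 0.065]] 0.06695114407147316
scene grn [((np.float64(311.79), np.float64(251.32)), 57, (307, 248, 10, 8)), ((np.float64(321.22), np.float64(268.24)), 79, (317, 263, 10, 11))] [[0.5054, -0.1646, 0.065], [0.4767, -0.2224, 0.065]] 0.06448099833698191
{'K': array([[368.98321789,   0.        , 283.94853745],
       [  0.        , 368.98321789, 210.92090562],
       [  0.        ,   0.        ,   1.        ]]), 'k1': -0.07307392779298284, 'hand_eye': array([[ 1.01267322e-03, -9.59554452e-01, -2.81521274e-01,
         8.25074751e-02],
       [ 9.99999298e-01,  7.98655297e-04,  8.74957911e-04,
        -2.59980634e-04],
       [-6.14731303e-04, -2.81521963e-01,  9.59554588e-01,
        -1.79109702e-01],
       [ 0.00000000e+00,  0.00000000e+00,  0.00000000e+00,
         1.00000000e+00]])}
```

Emit:
drive_tool([
  [0.028,-0.0285,0,0,0,-1.25,59],
  [0.028,-0.0285,0,0,0,-1.25,59],
  [0.028,-0.0285,0,0,0,-1.25,59],
  [0.028,-0.0285,0,0,0,-1.25,59],
  [0.028,-0.0285,0,0,0,-1.25,59],
])

```text
t: 0.52
eef_pos: [0.2704, 0.416, 0.205]
eef_rot: [0.168, 0.986, -0.0, -0.0]
ft_force: [1.1, -0.4, -0.5]
grip_width: 0.684
finger_force: 0.0
```

Emit:
drive_tool([
  [0.028,-0.0285,0,0,0,-1.25,59],
  [0.028,-0.0285,0,0,0,-1.25,59],
  [0.028,-0.0285,0,0,0,-1.25,59],
  [0.028,-0.0285,0,0,0,-1.25,59],
  [0.028,-0.0285,0,0,0,-1.25,59],
])

```text
t: 0.93
eef_pos: [0.4105, 0.2734, 0.2051]
eef_rot: [0.222, 0.975, -0.0, -0.0]
ft_force: [1.1, 0.1, -1.2]
grip_width: 0.593
finger_force: 0.0
```

Emit:
drive_tool([
  [0.028,-0.0285,0,0,0,-1.25,59],
  [0.028,-0.0285,0,0,0,-1.25,59],
  [0.028,-0.0285,0,0,0,-1.25,59],
  [0.028,-0.0285,0,0,0,-1.25,59],
  [0.028,-0.0285,0,0,0,-1.25,59],
])

```text
t: 1.35
eef_pos: [0.5506, 0.1309, 0.2049]
eef_rot: [0.275, 0.962, -0.0, -0.0]
ft_force: [-0.1, 0.6, -0.0]
grip_width: 0.588
finger_force: 0.0
```

Emit:
drive_tool([
  [0.004,-0.003,-0.03,0,0,0,59],
  [0,0,-0.03,0,0,0,59],
  [0,0,0,0,0,0,59],
  [0,0,0,0,0,0,59],
])

```text
t: 1.68
eef_pos: [0.5516, 0.1293, 0.1431]
eef_rot: [0.274, 0.962, -0.001, -0.003]
ft_force: [0.0, -0.3, 0.6]
grip_width: 0.588
finger_force: 0.0
```

```bash
cat > w.py <<'E'
from loc import *
import sys
col,z=sys.argv[1],float(sys.argv[2])
o=observe();im=read_camera("wrist");cv2.imwrite(f"pics/{sys.argv[3]}.png",im[:,:,::-1])
M=np.eye(4);M[:3,:3]=R.from_quat(o['eef_rot']).as_matrix();M[:3,3]=o['eef_pos'];c=calibration("wrist")
B=blobs(im,*(AMB if col=="a" else GRN));print(B)
P=[onz(*ray(c,b[0],M@c['hand_eye']),z) for b in B];P.sort(key=lambda p:-p[1]);d=P[0]-P[1]
y=M[:3,1]
print(np.round(P,4).tolist(),np.linalg.norm(d),"mid",(P[0]+P[1])/2,"ang",np.degrees(np.arctan2(d[1],d[0])),"tool y",np.degrees(np.arctan2(y[1],y[0])),"tilt",M[:3,2])
print(o['t'],o['eef_pos'],o['grip_width'],o['ft_force'],o['torque'])
E
python3 w.py a 0.067 wa1
```

```text
[((np.float64(239.89), np.float64(223.25)), 865, (224, 207, 33, 33)), ((np.float64(332.03), np.float64(223.4)), 773, (316, 208, 33, 32))]
[[0.5711, 0.158, 0.067], [0.5357, 0.101, 0.067]] 0.06715125683128957 mid [0.55339782 0.1294888  0.067     ] ang 58.18661906549467 tool y 58.17937573967321 tilt [-6.24955121e-03 -4.19524700e-04 -9.99980383e-01]
1.6833 [0.55160877 0.12933529 0.14310124] 0.5883610745499797 [ 0.04044877 -0.32993881  0.55530445] [-0.03285754 -0.02719375 -0.00811973]
```

View pics/wa1.png

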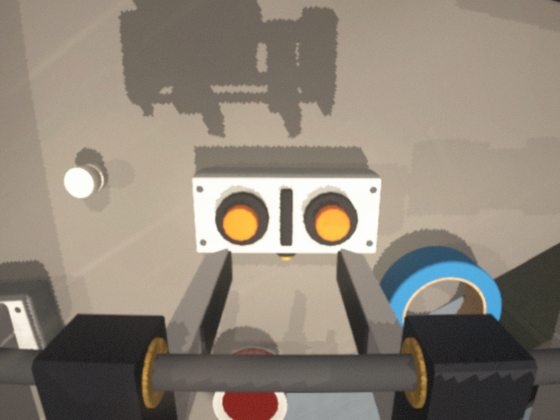

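The wrist view shows the amber keys at (240,223) and (332,223). Both fingers are lined up along the key line, and the tips are spaced to match the keys. I'll descend to just above them.

Emit:
drive_tool([
  [0,0,-0.025,0,0,0,59],
  [0,0,-0.025,0,0,0,59],
  [0,0,-0.015,0,0,0,59],
  [0,0,0,0,0,0,59],
  [0,0,0,0,0,0,59],
])

```text
t: 2.15
eef_pos: [0.5544, 0.1303, 0.0819]
eef_rot: [0.273, 0.962, 0.0, 0.001]
ft_force: [-0.3, -0.7, -0.1]
grip_width: 0.588
finger_force: 0.0
```

```bash
python3 w.py a 0.067 wa2
```

```text
[((np.float64(225.88), np.float64(246.57)), 883, (202, 230, 44, 42)), ((np.float64(337.25), np.float64(247.91)), 938, (320, 230, 43, 43))]
[[0.567, 0.1578, 0.067], [0.5333, 0.1047, 0.067]] 0.06298110331472191 mid [0.55014965 0.13124852 0.067     ] ang 57.54384916515875 tool y 58.26563733300111 tilt [ 1.51564254e-03  1.32336704e-04 -9.99998843e-01]
2.15 [0.55443318 0.13034707 0.08186871] 0.5881659291971676 [-0.30876385 -0.73527785 -0.07955317] [0.02271797 0.03439957 0.01992281]
```

View pics/wa2.png

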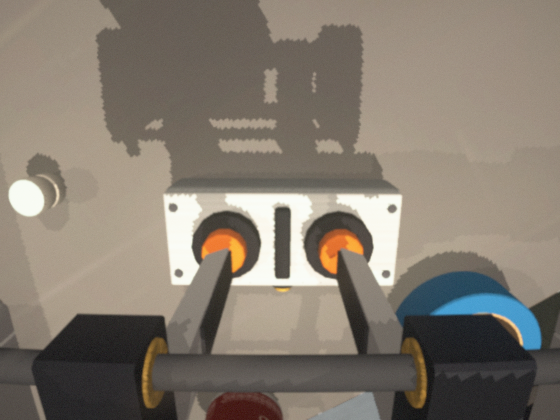

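The fingertips sit over both amber keys, with the tips near (223,252) and (346,252) and the keys centred near (224,250) and (341,250). Pressing now.

Emit:
drive_tool([
  [0,-0.0005,-0.01,0,0,0,59],
  [0,0,0,0,0,0,59],
  [0,0,-0.005,0,0,0,59],
  [0,0,-0.004,0,0,0,59],
  [0,0,0,0,0,0,59],
])

```text
t: 2.62
eef_pos: [0.5551, 0.1293, 0.0625]
eef_rot: [0.274, 0.962, 0.001, 0.001]
ft_force: [-2.4, 0.9, 8.0]
grip_width: 0.59
finger_force: 4.0
```

Emit:
drive_tool([
  [0,0,-0.002,0,0,0,59],
  [0,0,0,0,0,0,59],
])

```text
t: 2.78
eef_pos: [0.5551, 0.1293, 0.0614]
eef_rot: [0.274, 0.962, 0.0, 0.001]
ft_force: [-2.0, 0.8, 9.1]
grip_width: 0.589
finger_force: 4.7
```

Emit:
drive_tool([
  [0,0,-0.001,0,0,0,59],
  [0,0,0,0,0,0,59],
])

```text
t: 2.95
eef_pos: [0.5552, 0.1293, 0.0612]
eef_rot: [0.274, 0.962, 0.0, 0.001]
ft_force: [-3.4, 0.8, 13.1]
grip_width: 0.588
finger_force: 6.4
```

```bash
python3 -c "
from bench import *
o=observe();print(o['t'],o['eef_pos'],o['ft_force'],o['torque'],o['eef_rot'])"
```

```text
2.95 [0.55516619 0.12930975 0.06119532] [-3.42288832  0.83012782 13.1368467 ] [-0.10534804  0.81716972 -0.02417528] [2.73922452e-01 9.61751099e-01 4.08627315e-04 1.07044648e-03]
```

Emit:
drive_tool([
  [0,0,-0.001,0,0,0,59],
  [0,0,-0.001,0,0,0,59],
  [0,0,0,0,0,0,59],
  [0,0,0,0,0,0,59],
])

```text
t: 3.28
eef_pos: [0.5552, 0.1293, 0.061]
eef_rot: [0.274, 0.962, 0.0, 0.001]
ft_force: [-9.1, -1.1, 22.6]
grip_width: 0.59
finger_force: 11.2
```

```bash
python3 w.py a 0.061 wa3
```

```text
[((np.float64(223.26), np.float64(254.98)), 620, (197, 240, 46, 40)), ((np.float64(339.86), np.float64(256.24)), 623, (324, 241, 46, 41))]
[[0.5664, 0.1568, 0.061], [0.5335, 0.105, 0.061]] 0.06135008464643088 mid [0.54991873 0.1309192  0.061     ] ang 57.553469364510065 tool y 58.21379718920854 tilt [ 2.28495199e-03 -4.77448411e-06 -9.99997389e-01]
3.2833 [0.55524456 0.12929507 0.06104197] 0.5897855385414195 [-9.08068216 -1.10536584 22.63300191] [-0.1747543   1.5437887  -0.09255765]
```

View pics/wa3.png

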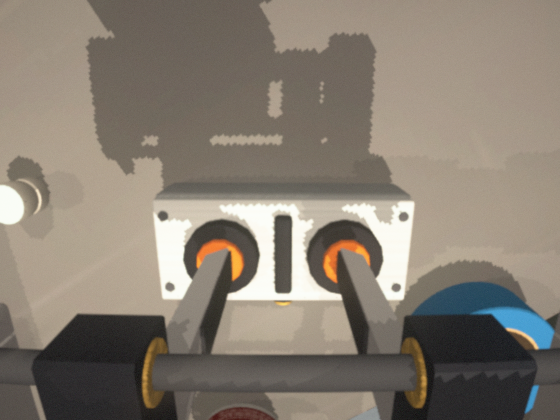

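Both amber keys are down: z is 0.061 m and the force is 22.6 N. I'll ease the sideways push slightly, then hold for more than 2 s.

Emit:
drive_tool([
  [-0.001,0,0,0,0,0,59],
  [0,0,0,0,0,0,59],
  [0,0,0,0,0,0,59],
  [0,0,0,0,0,0,59],
  [0,0,0,0,0,0,59],
])

```text
t: 3.75
eef_pos: [0.5552, 0.1293, 0.0611]
eef_rot: [0.274, 0.962, 0.001, 0.002]
ft_force: [-5.1, -0.6, 19.5]
grip_width: 0.591
finger_force: 10.1
```

Emit:
drive_tool([
  [0,0,0,0,0,0,59],
  [0,0,0,0,0,0,59],
  [0,0,0,0,0,0,59],
  [0,0,0,0,0,0,59],
  [0,0,0,0,0,0,59],
])

```text
t: 4.17
eef_pos: [0.5552, 0.1293, 0.0611]
eef_rot: [0.274, 0.962, 0.001, 0.002]
ft_force: [-5.5, -0.1, 21.0]
grip_width: 0.589
finger_force: 10.1
```

Emit:
drive_tool([
  [0,0,0,0,0,0,59],
  [0,0,0,0,0,0,59],
  [0,0,0,0,0,0,59],
  [0,0,0,0,0,0,59],
  [0,0,0,0,0,0,59],
])

```text
t: 4.58
eef_pos: [0.5552, 0.1293, 0.0611]
eef_rot: [0.274, 0.962, 0.001, 0.002]
ft_force: [-6.2, -0.9, 20.9]
grip_width: 0.591
finger_force: 10.1
```

Emit:
drive_tool([
  [0,0,0,0,0,0,59],
  [0,0,0,0,0,0,59],
  [0,0,0,0,0,0,59],
  [0,0,0,0,0,0,59],
  [0,0,0,0,0,0,59],
])

```text
t: 5.0
eef_pos: [0.5552, 0.1293, 0.061]
eef_rot: [0.274, 0.962, 0.001, 0.002]
ft_force: [-6.3, -0.9, 20.4]
grip_width: 0.59
finger_force: 10.1
```

Emit:
drive_tool([
  [0,0,0,0,0,0,59],
  [0,0,0,0,0,0,59],
  [0,0,0,0,0,0,59],
  [0,0,0,0,0,0,59],
  [0,0,0,0,0,0,59],
])

```text
t: 5.42
eef_pos: [0.5552, 0.1293, 0.0611]
eef_rot: [0.274, 0.962, 0.001, 0.002]
ft_force: [-5.8, -0.9, 20.5]
grip_width: 0.587
finger_force: 10.1
```

Emit:
drive_tool([
  [0,0,0,0,0,0,59],
  [0,0,0,0,0,0,59],
  [0,0,0,0,0,0,59],
  [0,0,0,0,0,0,59],
  [0,0,0,0,0,0,59],
])

```text
t: 5.83
eef_pos: [0.5552, 0.1293, 0.0611]
eef_rot: [0.274, 0.962, 0.001, 0.002]
ft_force: [-5.3, -0.3, 20.8]
grip_width: 0.589
finger_force: 10.1
```

Emit:
drive_tool([
  [0,0,0.006,0,0,0,59],
  [0,0,0.024,0,0,0,59],
  [0,0,0.03,0,0,0,59],
  [0,0,0.03,0,0,0,59],
  [0,0,0,0,0,0,59],
])

```text
t: 6.25
eef_pos: [0.5577, 0.1296, 0.1534]
eef_rot: [0.274, 0.962, 0.002, 0.006]
ft_force: [1.7, -0.3, 1.5]
grip_width: 0.59
finger_force: 0.0
```

Emit:
drive_tool([
  [-0.0077,-0.04,0,0,0,0.65,59],
  [-0.0077,-0.04,0,0,0,0.65,59],
  [-0.0077,-0.04,0,0,0,0.65,59],
  [-0.0077,-0.04,0,0,0,0.65,59],
])

```text
t: 6.58
eef_pos: [0.5213, -0.0321, 0.1459]
eef_rot: [0.251, 0.968, -0.0, -0.0]
ft_force: [1.1, 0.1, 0.3]
grip_width: 0.591
finger_force: 0.0
```

Emit:
drive_tool([
  [-0.0077,-0.04,0,0,0,0.65,59],
  [-0.0077,-0.04,0,0,0,0.65,59],
  [-0.0077,-0.04,0,0,0,0.65,59],
  [-0.0077,-0.04,0,0,0,0.65,59],
])

```text
t: 6.92
eef_pos: [0.4903, -0.1926, 0.1459]
eef_rot: [0.23, 0.973, 0.0, -0.0]
ft_force: [0.9, -0.6, -0.4]
grip_width: 0.591
finger_force: 0.0
```

Emit:
drive_tool([
  [0,0,0,0,0,0,59],
  [0,0,0,0,0,0,59],
  [0,0,0,0,0,0,59],
  [0,0,0,0,0,0,59],
  [0,0,0,0,0,0,59],
])

```text
t: 7.33
eef_pos: [0.4914, -0.1893, 0.1461]
eef_rot: [0.229, 0.973, 0.0, -0.0]
ft_force: [0.1, -0.6, -0.2]
grip_width: 0.588
finger_force: 0.0
```

```bash
python3 w.py g 0.067 wg1; python3 - <<'E'
from loc import *
im=read_camera("top");cv2.imwrite("pics/top1.png",im[:,:,::-1]);print(blobs(im,*AMB,roi=(200,170,380,245)),blobs(im,*GRN,roi=(200,170,380,245)))
E
```

```text
[((np.float64(235.8), np.float64(220.9)), 806, (220, 206, 33, 31)), ((np.float64(327.48), np.float64(220.95)), 799, (311, 206, 33, 31))]
[[0.5065, -0.161, 0.067], [0.4764, -0.2214, 0.067]] 0.06748237374743918 mid [ 0.49146908 -0.19124462  0.067     ] ang 63.53207688216863 tool y 63.52741984256286 tilt [-4.28434360e-04  5.41232674e-04 -9.99999762e-01]
7.3333 [ 0.49143659 -0.18926665  0.14613612] 0.5880318534905794 [ 0.09300431 -0.63521074 -0.19356512] [-0.06039952  0.01984191 -0.06463292]
[((np.float64(228.94), np.float64(192.85)), 47, (226, 189, 7, 8)), ((np.float64(245.33), np.float64(202.57)), 49, (242, 199, 8, 8))] [((np.float64(320.35), np.float64(210.57)), 46, (317, 208, 8, 7)), ((np.float64(337.61), np.float64(219.0)), 46, (334, 215, 8, 8))]
```

View pics/wg1.png

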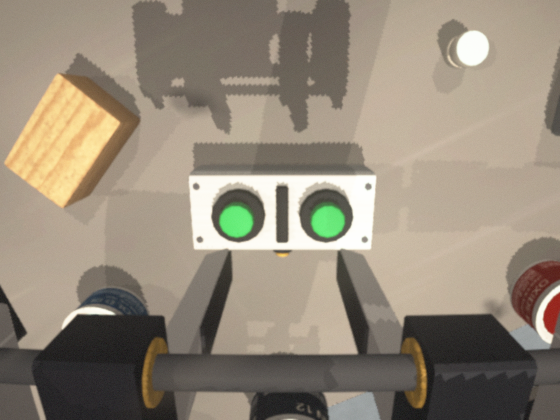

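The amber keys are back up and that box has not moved. The green keys are at (236,221) and (327,221), aligned with the fingers to about 1.5 mm. I'll correct that and descend.

Emit:
drive_tool([
  [-0.0007,-0.0015,-0.025,0,0,0,59],
  [0,0,-0.025,0,0,0,59],
  [0,0,-0.016,0,0,0,59],
  [0,0,0,0,0,0,59],
  [0,0,0,0,0,0,59],
])

```text
t: 7.85
eef_pos: [0.49, -0.1912, 0.0797]
eef_rot: [0.229, 0.973, 0.0, -0.001]
ft_force: [-0.3, -0.6, 0.8]
grip_width: 0.588
finger_force: 0.0
```

```bash
python3 w.py g 0.067 wg2
```

```text
[((np.float64(231.74), np.float64(253.4)), 663, (205, 238, 43, 39)), ((np.float64(341.04), np.float64(252.55)), 575, (324, 238, 43, 38))]
[[0.5026, -0.1618, 0.067], [0.4757, -0.217, 0.067]] 0.061424749444198075 mid [ 0.48916053 -0.18938055  0.067     ] ang 63.977044385901046 tool y 63.47166779325711 tilt [-0.00203839  0.00123663 -0.99999716]
7.85 [ 0.4900378  -0.19119088  0.07970409] 0.5876839419680515 [-0.2707304  -0.63802839  0.81676532] [-0.05313644 -0.00326702 -0.02245684]
```

View pics/wg2.png

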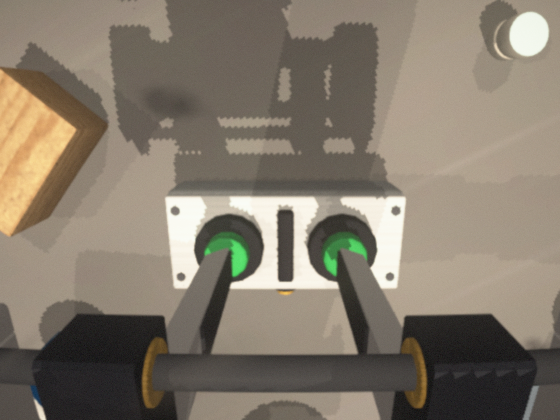

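The fingertips are over both green keys, centred near (226,255) and (345,255). Pressing.

Emit:
drive_tool([
  [0,0,-0.01,0,0,0,59],
  [0,0,0,0,0,0,59],
  [0,0,-0.005,0,0,0,59],
  [0,0,-0.006,0,0,0,59],
  [-0.0005,0,-0.001,0,0,0,59],
])

```text
t: 8.32
eef_pos: [0.4917, -0.1929, 0.0611]
eef_rot: [0.23, 0.973, -0.0, 0.001]
ft_force: [-3.8, 3.7, 17.6]
grip_width: 0.59
finger_force: 9.2
```

Emit:
drive_tool([
  [-0.0005,0,-0.001,0,0,0,59],
  [0,0,0,0,0,0,59],
  [0,0,0,0,0,0,59],
])

```text
t: 8.57
eef_pos: [0.4917, -0.1929, 0.0611]
eef_rot: [0.23, 0.973, -0.0, 0.002]
ft_force: [-2.8, 4.1, 17.3]
grip_width: 0.589
finger_force: 8.9
```

Emit:
drive_tool([
  [0,0,-0.001,0,0,0,59],
  [0,0,0,0,0,0,59],
  [0,0,0,0,0,0,59],
  [0,0,0,0,0,0,59],
  [0,0,0,0,0,0,59],
])

```text
t: 8.98
eef_pos: [0.4917, -0.1929, 0.061]
eef_rot: [0.23, 0.973, -0.0, 0.002]
ft_force: [-5.5, 5.9, 22.8]
grip_width: 0.59
finger_force: 11.5
```

```bash
python3 w.py g 0.061 wg3
```

```text
[((np.float64(230.89), np.float64(257.97)), 640, (201, 241, 46, 42)), ((np.float64(361.09), np.float64(251.02)), 270, (342, 242, 32, 27))]
[[0.5026, -0.1533, 0.061], [0.4755, -0.2162, 0.061]] 0.06854730395249113 mid [ 0.48902486 -0.18474511  0.061     ] ang 66.70039618378948 tool y 63.403306889909196 tilt [ 0.00378769 -0.00121284 -0.99999209]
8.9833 [ 0.49169705 -0.19291041  0.0610029 ] 0.5896870173976636 [-5.50560679  5.85277815 22.80283409] [0.92269974 1.1573232  0.00865165]
```

View pics/wg3.png

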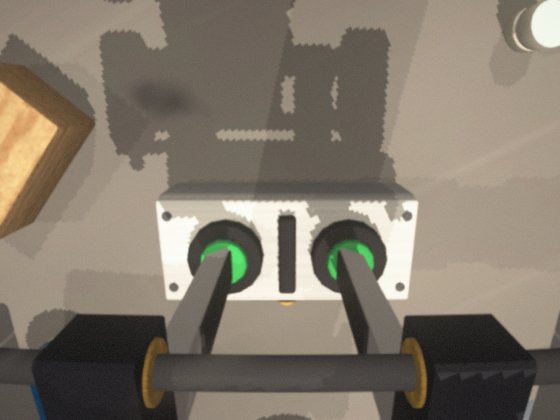

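Both green keys are down at (224,262) and (350,262), held by the fingertips with about 11 N each. The box is level and has not moved. Handing in.

```bash
python3 -c "
from bench import *
print(sign_off())"
```

```text
the job is handed in; nothing more can be done
None
```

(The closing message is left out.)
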